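Draw the card tray out from under the riser with the hook tool

TASK

The tray of card packs under the green thread riser is pushed in too far to reach. Draw the hook tool out of its blue sleeve by the shaft, lay it down on the table and let go, take it again by the orange handle, reach under the ledge, feel gently for the brass loop on the tray front and pull the tray out to its stop with the hook. Then unhook and leave the tool lying flat on the table, out of the sleeve and clear of the riser and tray; keep your fingers off the riser and tray, never force the hook against them, and do not disturb the loose things round about.

Things in the scene. Friction and masses are not known exactly. Their poses are not given: they have to be found in the camera images.
- riser: Fixed green steel stand, 190 deep (x), 230 wide (y), 105 high (cones and tin on it reach 222). Origin: centre of its underside, on the table. x points inward, away from its open front (front looks to -x); y along the front. Side walls: inner faces at y = -105 and +105. The space under it, 62 high, is open at the front and holds the tray.
- tray (a joint): How far the grey tray stands out, in m: 0 pushed fully home, 0.07 fully out against its stop; slides along the riser's -x, against a friction of about 3 N, and stays where it is left. Starts at 0 to 0.01.
- tray_face (a point): Middle of the tray's flat upright front face, 30 above the table, 70 behind the ledge edge when home; face 196 wide, 6 to 54 above the table. It carries the hidden brass loop: an upright U of 7 mm bar, open to both sides (y), its upright bar standing 32 (axis) before the face; clear gap behind the bar 25, clear inside 14 to 46 above the table.
- ledge (a point): Middle of the lower front edge of the ledge, 62 above the table; riser frame x = -95, y = 0; same axes. The loop under it is clamped firmly to the tray face at an unknown place, y from -34 to +34 in the riser frame, so find it by touch, e.g. with the prong just before the face, moved sideways (+y) from the riser's -y side until the shaft meets the loop.
- sleeve: Fixed blue holder for the hook tool, open underneath, roofed, 115 long (x), 31 wide (65 over its screw flanges, which are 3 thick, with low screw heads to 6), 29 high, inside 25 wide and 26 high. Origin: centre of its underside. Closed at its -x end, mouth at its +x end (x = 57); the tool is drawn out along +x.
- hook_tool: Hook tool, about 120 g, 244 long: orange square handle 110x16x16, then an 8 mm round steel shaft bent into a prong. Origin: centre of the handle's underside; x along the shaft to the hook, z up. Handle x = -55 to 55, bare shaft 60 to 180, axis 8 above the underside. Starts flat on the table, handle inside the sleeve (same origin and axes); lies flat by itself.
- handle (a point): Middle of the handle's section at tool x = 25, 8 above the underside, near the balance point: the place to hold it for hooking; the prong is 160 ahead of it.
- hook (a point): The bend of the hook tool, where shaft axis and prong axis meet: tool x = 185, y = 0, 8 above the underside. The prong, 8 mm round, points from here to the tool's +y and ends at y = 34.
- brass_weight: Bystander, to be left alone: brass pattern weight, 50 mm across, 61 mm high. Origin: centre of underside.
- staple_box: Bystander, to be left alone: red staple box, 42x62x36 mm. Origin: centre of underside.
- tape_measure: Bystander, to be left alone: yellow tape measure, 57x73x27 mm. Origin: centre of underside.
- pin_dish: Bystander, to be left alone: red round dish of pins, 72 mm across, 16 mm high. Origin: centre of underside.

How it is judged (in metres and radians):
On the way, in this order (a step that is already met when the one before it is completed fails the run):
1. the hook tool lies flat on the table, clear of the sleeve and let go (height (world z) of handle below 0.016 m and height (world z) of hook below 0.02 m and linear speed of hook_tool below 0.02 m/s and contact force between the fingers and hook_tool below 0.1 N and x of hook_tool in the frame of sleeve above 0.1 m), for 0.2 s.
2. the tray is being drawn by the hook, the tool held by its handle (value of joint tray above 0.03 m and contact force between hook_tool and riser above 0.5 N and x of the grasp point in the frame of hook_tool below 0.058 m and distance between the grasp point and handle below 0.1 m), for 0.1 s.
At the end, for the whole second after the job is handed in: The tray stands out at least 63 of its 70 mm; the hook tool lies flat and still on the table, released, touching neither riser nor tray, its bend at least 140 mm (in plan) from the riser's origin and its handle's origin at least 100 mm from the sleeve's origin (value of joint tray above 0.063 m and height (world z) of handle below 0.016 m and height (world z) of hook below 0.02 m and linear speed of hook_tool below 0.02 m/s and contact force between the fingers and hook_tool below 0.1 N and horizontal distance between hook and riser above 0.14 m and contact force between hook_tool and riser below 0.1 N and horizontal distance between hook_tool and sleeve above 0.1 m).
It fails at once if the hook tool pressed against the riser, tray or loop with more than 30 N (contact force between hook_tool and riser above 30 N).
It fails at once if the fingers touch the riser or the tray (contact force between the fingers and riser above 1 N).
It fails at once if a bystander pushed more than 20 mm (distance of any of brass_weight, staple_box, tape_measure, pin_dish from where it was at the start of the episode above 0.02 m).
It also fails if it takes over 67 s, if anything falls off the work surface, if the arm or the gripper's body presses on something with over 40 N, if the wrist force passes 120 N, or if a joint passes its speed limit or range.

ROBOT

A 6-joint arm with a two-finger parallel gripper is mounted at the origin on a cart in front of the work surface, level with it; the furniture and walls round the work are solid. World frame = base frame: x ahead of the robot, y to its left, z up, the work surface at z = 0. Lengths are in m, angles in degrees, forces in N, time in s.
With the tool pointing down it reaches from about 0.3 to 0.75 m from the base axis. Payload 8.5 kg.
Tool frame: the origin (TCP) lies midway between the tips of the shut fingers; the grasp point (between the pads) lies 19 mm behind it (env.grip_depth is the distance from the TCP to the grasp point, in m); y points along the fingers, x is the direction in which the jaws open and shut, and the axes are right-handed (so a half turn about y gives the same grasp; the last joint's range is limited). The gripper opens to 85 mm and grips with 20 to 120 N. Pads are 22 mm wide; open, the fingers measure 114 mm over their backs; the gripper's body (76 mm by 85 mm) begins 54 mm behind the grasp point. The pads swing forward as they close: fully open they stand 13 mm farther back than shut.
Start: joints at [61.461, 21.807, 74.336, -0, 83.858, -12.336], TCP at [0.153, 0.528, 0.231] pointing down, gripper open.
Joint ranges: [-178.18, 178.18], [-50.72, 133.34], [12.68, 142.11], [-81.47, 261.47], [9.98, 163.14], [-165.26, 165.26]. Speed limits (degrees/s): [136.94, 136.94, 180, 180, 180, 180].

INTERFACE

Orientations are given as a 3x3 rotation matrix whose columns are the frame's x, y, z axes.
In Python, from rig import env gives the robot as it stands.
- The arm moves only by the shell command python3 -m inch 'ROWS' [FORCE]. ROWS is JSON, a list that holds one entry, the list of rows, each a list of 7 numbers: the gripper command: -1 is shut, 1 is fully open, values between are in proportion, then the shift along the world's x, y, z in cm, then the turn, a rotation vector about the world's x, y, z in degrees. In form: [[[grip, dx, dy, dz, rx, ry, rz], ...]]. A call has 1 to 20 rows; each row is the pose to reach, as a shift and turn from the pose commanded when the call began; what a row does not reach only later rows make up. A row lasts 1/8 s, in which the tool goes at most 62.5 mm and 10.7 degrees, less where a joint would pass 70% of its speed; a pose out of reach is approached as far as the arm can. A call with a gripper value outside its range is refused whole. The fingers move at their own pace and stop on an object; FORCE is the grip in N (left out, the last holds). Time passes only in rows, so rows that repeat a pose let the fingers close. It gives the time, the measured TCP pose, the force and the opening at its end, in the units of the state.
- env.observe(): the state, without advancing time (a new reading comes with each control period).
- env.get_image(name): name is "scene" or "side" or "wrist"; returns a dict with "frame" (384x512x3 uint8, red, green, blue), "mtx" (3x3 intrinsics, pixels), "rvec" (rotation vector, rad) and "tvec" (3), from world to camera coordinates, as OpenCV has them. Camera axes: x right, y down, z forward; pixel columns grow to the right and rows downward; lengths in m; the calibration is good to about 2 mm. A picture is of the moment at which its call begins. There is no depth.
- env.close_job(): hands the job in, once; it reports no verdict.
The state is a dict: "time_s": time; "q": joint angles; "qvel": joint speeds; "joint_efforts": joint torques, N m; "position": TCP position; "tool_rot": TCP orientation; "ft_force": force on the tool from outside, world axes, zero at the start; "wrist_torque": the same for the moment, N m; "grip_width": finger opening in m.
Only numpy, scipy, OpenCV 4.12 (cv2) and the standard library are available. Lean on these libraries where they do the work, as an engineer would, in place of code of your own. Each camera call takes 0.05 s, during which the arm holds its last target.

## Working session

There is one attempt and no reset: what is moved stays moved. The work goes in short steps, Python scripts to look and compute and a shell command to move; the robot and the scene stay as the last step left them, time stands still between calls to the robot, and variables do not carry over. Pictures are saved under pics/ and viewed, and the job is handed in when it is done.

```bash
ls; mkdir -p pics
python3 - <<'E'
from rig import env
import cv2
for n in ["scene","side","wrist"]:
    im=env.get_image(n)
    cv2.imwrite(f"pics/{n}0.png",cv2.resize(im["frame"][:,:,::-1],(800,600),interpolation=cv2.INTER_CUBIC))
    print(n,im["mtx"].tolist(),im["rvec"],im["tvec"])
o=env.observe();print(o["position"],o["tool_rot"],o["time_s"],o["ft_force"],env.grip_depth)
E
```

```text
pics
scene [[357.9919344132339, 0.0, 251.17700159347373], [0.0, 357.9919344132339, 193.2028378667214], [0.0, 0.0, 1.0]] [ 1.86575099 -1.00182128  0.58943968] [-0.23984576  0.29322207  0.57712657]
side [[449.1800529472684, 0.0, 254.62442039014144], [0.0, 449.1800529472684, 188.95471183672385], [0.0, 0.0, 1.0]] [ 2.23183491 -0.03869814  0.0286558 ] [-0.53354209  0.11528153  1.54238014]
wrist [[296.47844049608074, 0.0, 252.60148627177512], [0.0, 296.47844049608074, 193.06223527682138], [0.0, 0.0, 1.0]] [-2.31307706 -1.73752897 -0.25647756] [-0.54925649 -0.0371119   0.38015293]
[0.15339143 0.52796678 0.23087497] [[ 2.79075805e-01 -5.10630700e-04 -9.60268939e-01]
 [ 9.60268507e-01 -9.38901769e-04  2.79076179e-01]
 [-1.04410307e-03 -9.99999429e-01  2.28317812e-04]] 0.15 [ 0.02749322 -0.07465517  0.00899908] 0.0187
```

View pics/scene0.png

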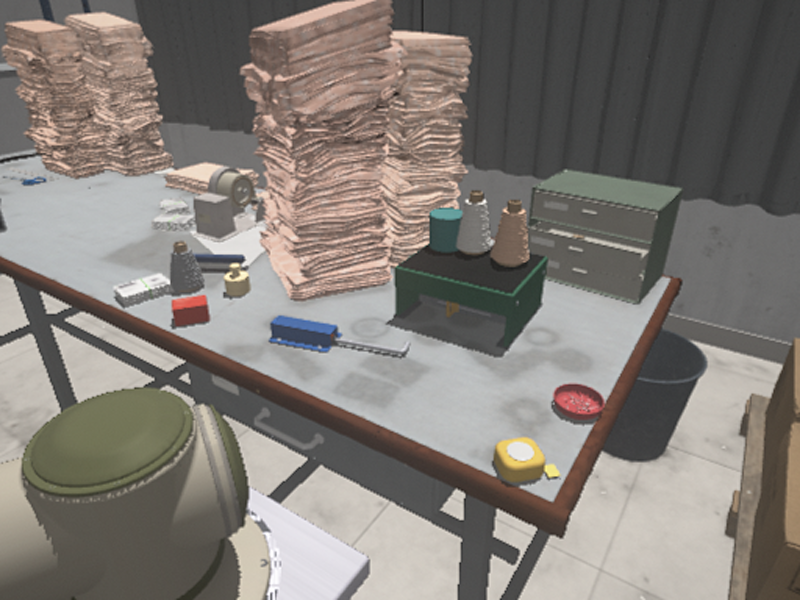

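View pics/side0.png

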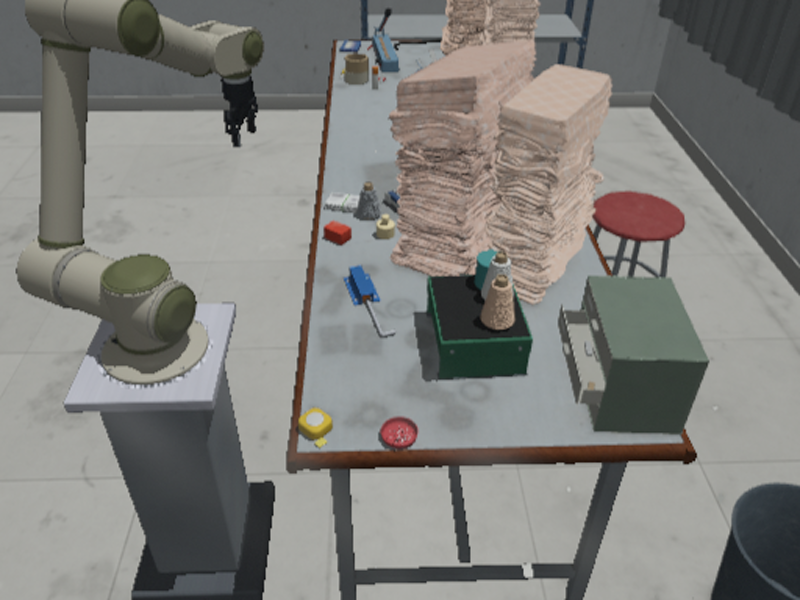

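View pics/wrist0.png

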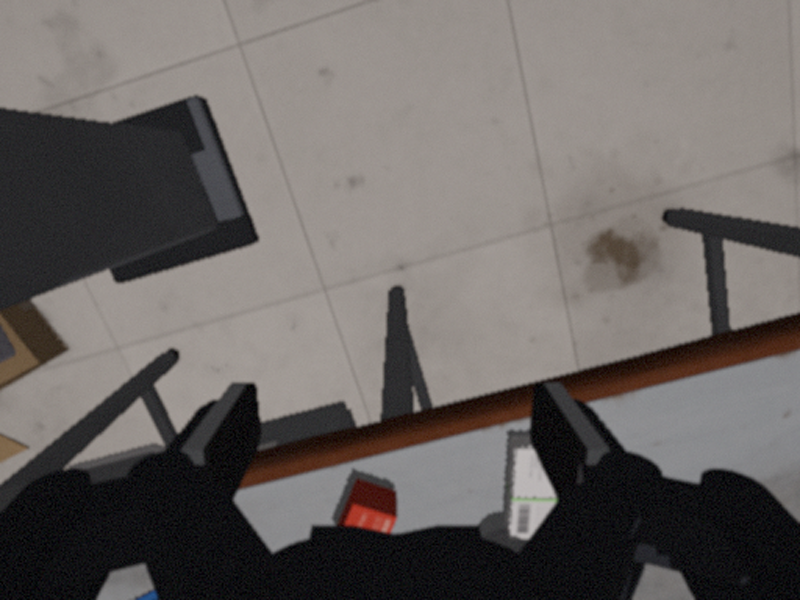

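```bash
cat > h.py <<'E'
import numpy as np, cv2
from rig import env
def cam(n):
    im=env.get_image(n); R=cv2.Rodrigues(np.array(im["rvec"]))[0]; return im,np.array(im["mtx"]),R,np.array(im["tvec"]).ravel()
def back(c,uv,z):
    im,K,R,t=c; d=R.T@np.linalg.inv(K)@np.array([uv[0],uv[1],1.]); C=-R.T@t
    return C+d*(z-C[2])/d[2]
def proj(c,P):
    im,K,R,t=c; return cv2.projectPoints(np.atleast_2d(np.array(P,float)),R,t,K,None)[0].reshape(-1,2)
def crop(c,x0,y0,x1,y1,s,name):
    f=c[0]["frame"][y0:y1,x0:x1,::-1]; cv2.imwrite("pics/"+name,cv2.resize(f,None,fx=s,fy=s,interpolation=cv2.INTER_CUBIC))
E
python3 - <<'E'
from h import *
c=cam("scene"); crop(c,165,195,275,240,7,"sc_sl.png"); crop(c,240,115,360,230,5,"sc_ri.png")
c=cam("side"); crop(c,210,160,350,250,5.7,"si.png")
E
```

```text
(no output)
```

View pics/sc_sl.png

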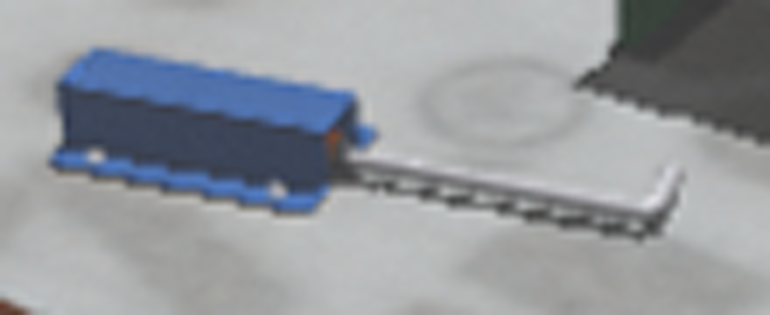

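View pics/sc_ri.png

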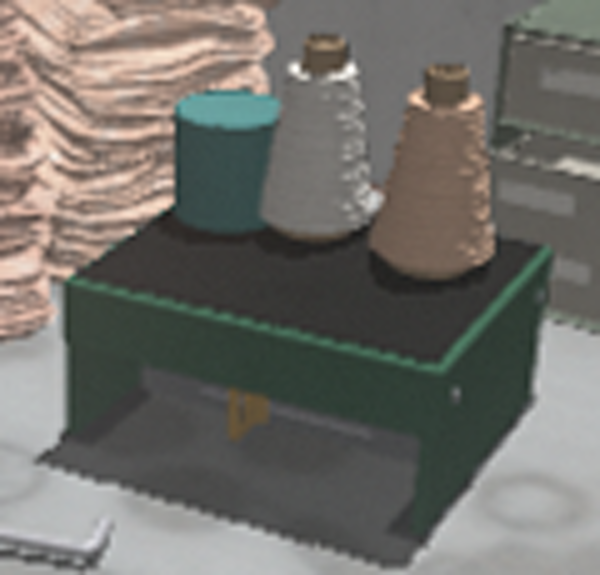

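View pics/si.png

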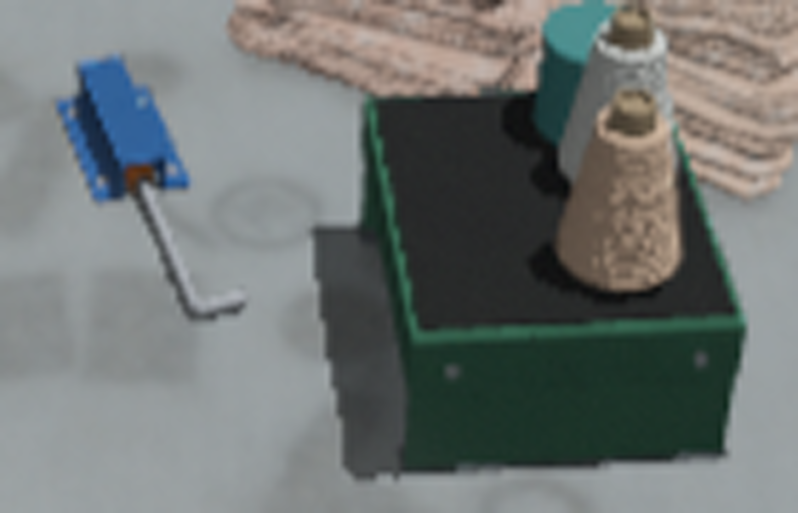

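```bash
cat > fit.py <<'E'
from h import *
from scipy.optimize import least_squares
S=cam("scene");D=cam("side")
def px(p,o,s): return (np.array(p)+.5)/s-.5+np.array(o)
so=lambda p:px(p,(165,195),7); ro=lambda p:px(p,(240,115),5); do=lambda p:px(p,(210,160),5.7)
sl=[(S,so,(352,95),(57.5,15.5,29)),(S,so,(97,48),(-57.5,15.5,29)),(S,so,(60,85),(-57.5,-15.5,29)),(S,so,(328,135),(57.5,-15.5,29)),(S,so,(318,207),(57.5,-32.5,2)),(S,so,(53,160),(-57.5,-32.5,2)),
(D,do,(165,163),(57.5,15.5,29)),(D,do,(122,168),(57.5,-15.5,29)),(D,do,(120,55),(-57.5,15.5,29)),(D,do,(78,66),(-57.5,-15.5,29)),(D,do,(188,185),(57.5,32.5,3)),(D,do,(99,199),(57.5,-32.5,3))]
hk=[(S,so,(655,207),(185,0,8)),(D,do,(197,307),(185,0,8)),(S,so,(678,168),(185,34,8)),(D,do,(242,298),(185,34,8))]
ri=[(S,ro,(68,283),(-95,115,105)),(S,ro,(440,372),(-95,-115,105)),(S,ro,(550,248),(95,-115,105)),(S,ro,(68,440),(-95,115,0)),(S,ro,(535,400),(95,-115,0)),
(D,do,(370,100),(-95,115,105)),(D,do,(415,335),(-95,-115,105)),(D,do,(742,322),(95,-115,105)),(D,do,(405,470),(-95,-115,0)),(D,do,(725,455),(95,-115,0))]
def W(p,P):
    P=np.array(P)/1000.; c,s=np.cos(p[2]),np.sin(p[2]); return np.array([p[0]+c*P[0]-s*P[1],p[1]+s*P[0]+c*P[1],P[2]])
def fit(obs,x0):
    f=lambda p:np.concatenate([(proj(C,W(p,P))[0]-o(u)) for C,o,u,P in obs])
    r=least_squares(f,x0,loss="soft_l1"); return r.x,f(r.x).reshape(-1,2)
if __name__=="__main__":
    np.set_printoptions(precision=2,suppress=True)
    for n,o,x0 in (("sleeve",sl,(.45,.1,-1.4)),("both",sl+hk,(.45,.1,-1.4)),("riser",ri,(.65,-.05,0))):
        x,r=fit(o,x0); print(n,np.round(x[:2],4),np.degrees(x[2])); print(r.T)
    for u in [(236,395),(236,438),(262,395),(265,425)]:
        uv=ro(u); print(u,[np.round(back(S,uv,z),3) for z in (.014,.03,.05)])
E
python3 fit.py
```

```text
sleeve [0.45 0.2 ] -74.59118536862255
[[ 1.32  0.54  0.42  0.17 -0.38 -0.55 -0.   -0.57 -0.26 -0.64  0.44 -0.79]
 [-0.8  -0.3  -0.34 -0.93  0.55  0.31 -1.21 -0.58  0.45 -0.12 -0.38  0.36]]
both [0.45 0.2 ] -75.09277097504616
[[ 1.12  0.5   0.3  -0.14 -0.74 -0.72 -0.16 -0.75 -0.16 -0.56  0.29 -0.98
   0.12 -0.24  0.67  1.16]
 [-0.73 -0.4  -0.46 -0.87  0.6   0.17 -1.25 -0.66  0.37 -0.24 -0.39  0.25
   0.56  0.33 -0.39  0.09]]
riser [0.7 0. ] 2.6395704766508317
[[-1.69  0.81  1.61 -1.43  0.39 -1.66 -1.03  1.25 -0.68  0.25]
 [-1.46 -0.51 -1.28 -0.88 -0.47 -1.53  0.52 -0.26  0.83  0.32]]
(236, 395) [array([0.68, 0.04, 0.01]), array([0.65, 0.02, 0.03]), array([0.62, 0.01, 0.05])]
(236, 438) [array([0.64, 0.01, 0.01]), array([ 0.61, -0.  ,  0.03]), array([ 0.58, -0.02,  0.05])]
(262, 395) [array([0.69, 0.02, 0.01]), array([0.66, 0.01, 0.03]), array([ 0.63, -0.01,  0.05])]
(265, 425) [array([0.66, 0.01, 0.01]), array([ 0.63, -0.01,  0.03]), array([ 0.6 , -0.02,  0.05])]
```

```bash
cat > ov.py <<'E'
from fit import *
np.set_printoptions(precision=4,suppress=True)
a,_=fit(sl+hk,(.45,.1,-1.4)); b,_=fit(ri,(.65,-.05,0)); print(a,np.degrees(a[2]),b,np.degrees(b[2]))
def box(x0,x1,y0,y1,z0,z1):
    P=[(x,y,z) for x in(x0,x1) for y in(y0,y1) for z in(z0,z1)]
    return [(p,q) for i,p in enumerate(P) for q in P[i+1:] if sum(u!=v for u,v in zip(p,q))==1]
E1=box(-57.5,57.5,-15.5,15.5,0,29)+[((55,0,8),(185,0,8)),((185,0,8),(185,34,8))]
E2=box(-95,95,-115,115,0,105)+[((-95,105,0),(-95,105,62)),((-95,105,62),(-95,-105,62)),((-95,-105,62),(-95,-105,0)),((-25,-98,6),(-25,98,6)),((-57,0,10),(-57,0,50))]
def draw(C,nm,x0,y0,x1,y1,s):
    f=cv2.resize(C[0]["frame"][y0:y1,x0:x1,::-1],None,fx=s,fy=s,interpolation=cv2.INTER_CUBIC)
    for p,E in((a,E1),(b,E2)):
        for u,v in E:
            q=[(proj(C,W(p,t))[0]-[x0,y0]+.5)*s-.5 for t in(u,v)]
            cv2.line(f,*[tuple(int(round(k)) for k in t) for t in q],(0,255,255),1)
    cv2.imwrite("pics/"+nm,f)
draw(S,"ov_s.png",160,130,360,235,4); draw(D,"ov_d.png",210,160,350,250,5.7)
# loop: plane of upright bar x=-57 in riser frame
im,K,R,t=S; C0=-R.T@t; n=np.array([np.cos(b[2]),np.sin(b[2]),0])
for u in [(229,415),(236,395),(236,438),(243,415)]:
    d=R.T@np.linalg.inv(K)@np.append(ro(u),1); k=(-.0605-n@(C0-[b[0],b[1],0]))/(n@d); P=C0+k*d
    print(u,P,"riser y",[-n[1],n[0],0]@(P-[b[0],b[1],0]))
E
python3 ov.py
```

```text
[ 0.4496  0.2003 -1.3106] -75.09277097504616 [0.7021 0.0017 0.0461] 2.6395704766508317
(229, 415) [0.6407 0.02   0.0239] riser y 0.021129103952043787
(236, 395) [0.6409 0.0161 0.0382] riser y 0.017225686687888476
(236, 438) [0.6409 0.0148 0.0099] riser y 0.015993680494397033
(243, 415) [0.6411 0.0111 0.0264] riser y 0.01220635416774782
```

```bash
sleep 1
```

```text
(no output)
```

View pics/ov_s.png

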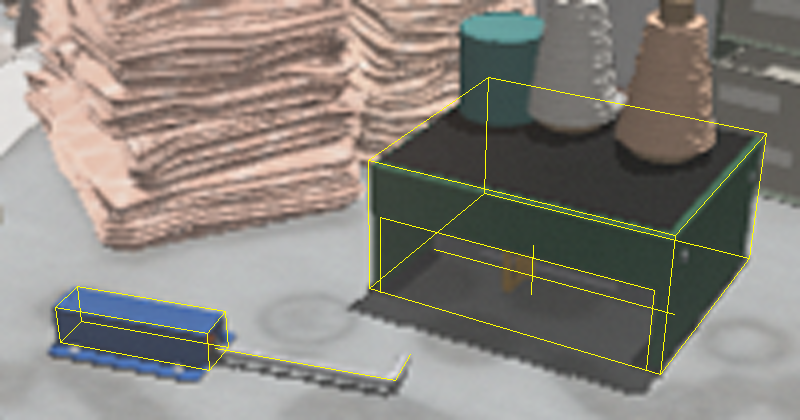

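View pics/ov_d.png

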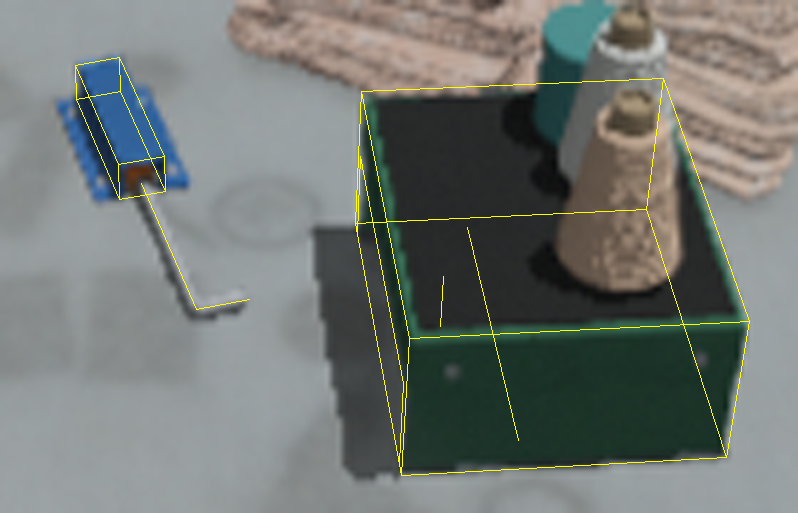

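```bash
python3 -m inch '[[[0.2,10,-13,0,0,0,-18],[0.2,20,-26,0,0,0,-36],[0.2,28,-38,0,0,0,-50],[0.2,32.3,-42.9,-4,0,0,-58.9],[0.2,32.3,-42.9,-8,0,0,-58.9],[0.2,32.3,-42.9,-13,0,0,-58.9],[0.2,32.3,-42.9,-13,0,0,-58.9],[0.2,32.3,-42.9,-13,0,0,-58.9],[0.2,32.3,-42.9,-13,0,0,-58.9],[0.2,32.3,-42.9,-13,0,0,-58.9],[0.2,32.3,-42.9,-13,0,0,-58.9],[0.2,32.3,-42.9,-13,0,0,-58.9]]]' 30
python3 - <<'E'
from h import *
c=cam("wrist"); cv2.imwrite("pics/w1.png",cv2.resize(c[0]["frame"][:,:,::-1],(800,600),interpolation=cv2.INTER_CUBIC))
from fit import *
a,_=fit(sl+hk,(.45,.1,-1.4)) if 0 else (np.array([.4496,.2003,-1.3106]),0)
for P in [(57.5,15.5,29),(57.5,-15.5,29),(60,0,8),(105,0,8),(185,0,8),(185,34,8)]: print(P,proj(c,W(a,P))[0]*800/512)
E
```

```text
time_s: 1.95
position: [0.4761, 0.1001, 0.102]
tool_rot: [[0.966, 0.001, -0.259], [0.259, 0.0, 0.966], [0.001, -1.0, -0.0]]
ft_force: [0.3, -0.1, 0.3]
grip_width: 0.0513
(57.5, 15.5, 29) [430.47086198 225.16760886]
(57.5, -15.5, 29) [363.55685113 225.06484434]
(60, 0, 8) [396.78895833 224.49990434]
(105, 0, 8) [396.54596667 308.77564717]
(185, 0, 8) [396.17205435 438.45803893]
(185, 34, 8) [454.07438311 438.52642805]
```

View pics/w1.png

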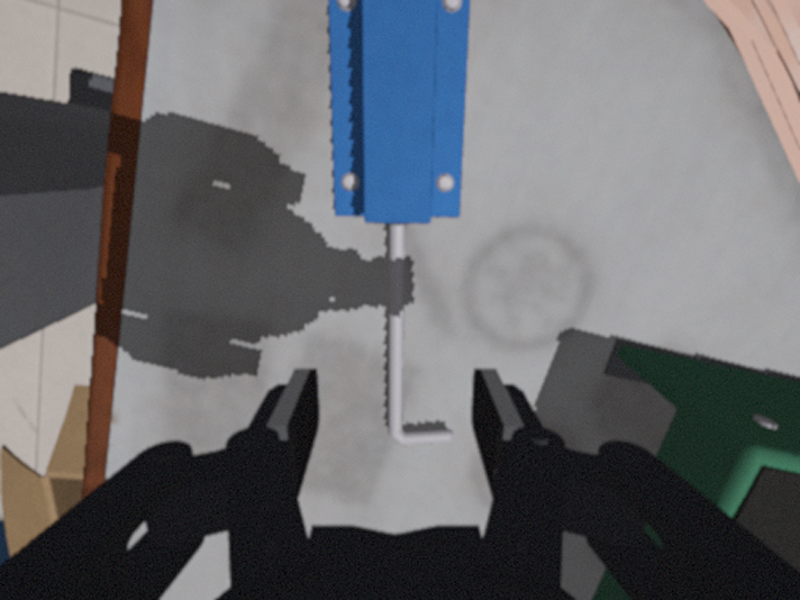

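```bash
python3 -m inch '[[[0.2,0.05,-0.1,-4,0,0,0],[0.0,0.05,-0.1,-8,0,0,0],[-0.2,0.05,-0.1,-9.5,0,0,0],[-0.2,0.05,-0.1,-9.8,0,0,0],[-0.6,0.05,-0.1,-9.8,0,0,0],[-1,0.05,-0.1,-9.8,0,0,0],[-1,0.05,-0.1,-9.8,0,0,0],[-1,0.05,-0.1,-9.8,0,0,0],[-1,0.05,-0.1,-9.8,0,0,0]]]' 40
```

```text
time_s: 3.22
position: [0.4774, 0.0982, 0.0036]
tool_rot: [[0.966, 0.001, -0.257], [0.257, 0.0, 0.966], [0.001, -1.0, -0.0]]
ft_force: [1.7, 0.5, 1.5]
grip_width: 0.0059
```

```bash
python3 -m inch '[[[-1,0,0,0.1,0,0,0],[-1,0.13,-0.48,0.2,0,0,0],[-1,0.39,-1.45,0.2,0,0,0],[-1,0.64,-2.42,0.2,0,0,0],[-1,0.77,-2.9,0.2,0,0,0],[-1,0.77,-2.9,0.2,0,0,0]]]'
python3 - <<'E'
from h import *
c=cam("wrist"); cv2.imwrite("pics/w2.png",cv2.resize(c[0]["frame"][:,:,::-1],(800,600),interpolation=cv2.INTER_CUBIC))
E
```

```text
time_s: 3.98
position: [0.4848, 0.0686, 0.0053]
tool_rot: [[0.967, -0.0, -0.256], [0.256, -0.0, 0.967], [-0.0, -1.0, -0.0]]
ft_force: [-0.1, 0.6, -1.1]
grip_width: 0.0059
```

View pics/w2.png

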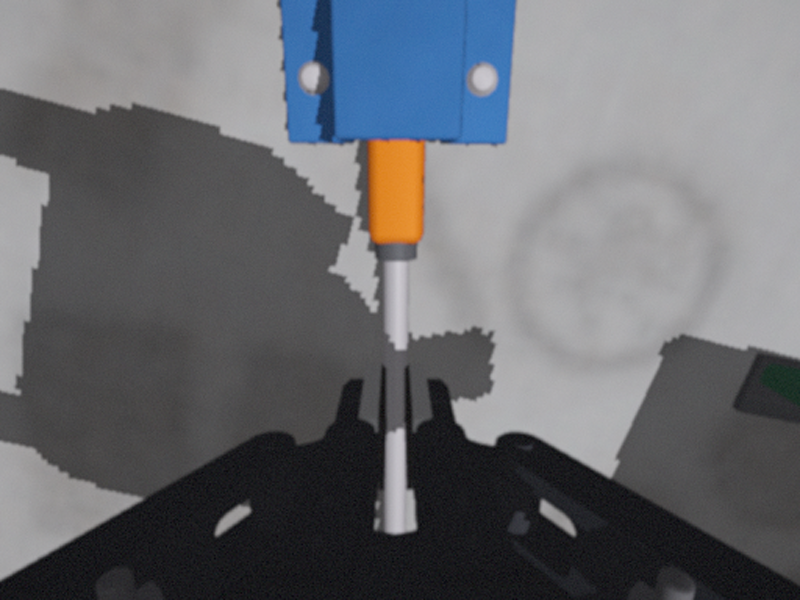

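```bash
python3 -m inch '[[[-1,0.26,-0.97,0,0,0,0],[-1,0.77,-2.9,0,0,0,0],[-1,1.29,-4.83,0,0,0,0],[-1,1.8,-6.76,0,0,0,0],[-1,2.32,-8.7,0,0,0,0],[-1,2.83,-10.63,0,0,0,0],[-1,3.09,-11.6,0,0,0,0],[-1,3.09,-11.6,0,0,0,0],[-1,3.09,-11.6,-0.15,0,0,0],[-1,3.09,-11.6,-0.2,0,0,0],[-0.4,3.09,-11.6,-0.2,0,0,0],[0,3.09,-11.6,-0.2,0,0,0],[0,3.09,-11.6,-0.2,0,0,0],[0,3.09,-11.6,-0.2,0,0,0],[0,3.09,-11.6,-0.2,0,0,0],[0,3.09,-11.6,2,0,0,0],[0,3.09,-11.6,8,0,0,0],[0,3.09,-11.6,10,0,0,0],[0,3.09,-11.6,10,0,0,0]]]'
python3 - <<'E'
from h import *
c=cam("wrist"); cv2.imwrite("pics/w3.png",cv2.resize(c[0]["frame"][:,:,::-1],(800,600),interpolation=cv2.INTER_CUBIC))
c=cam("scene"); crop(c,165,130,365,260,4,"s3.png")
E
```

```text
time_s: 6.4
position: [0.5161, -0.047, 0.1065]
tool_rot: [[0.966, 0.003, -0.257], [0.257, -0.001, 0.966], [0.003, -1.0, -0.002]]
ft_force: [-0.1, 0.1, -1.0]
grip_width: 0.043
```

View pics/w3.png

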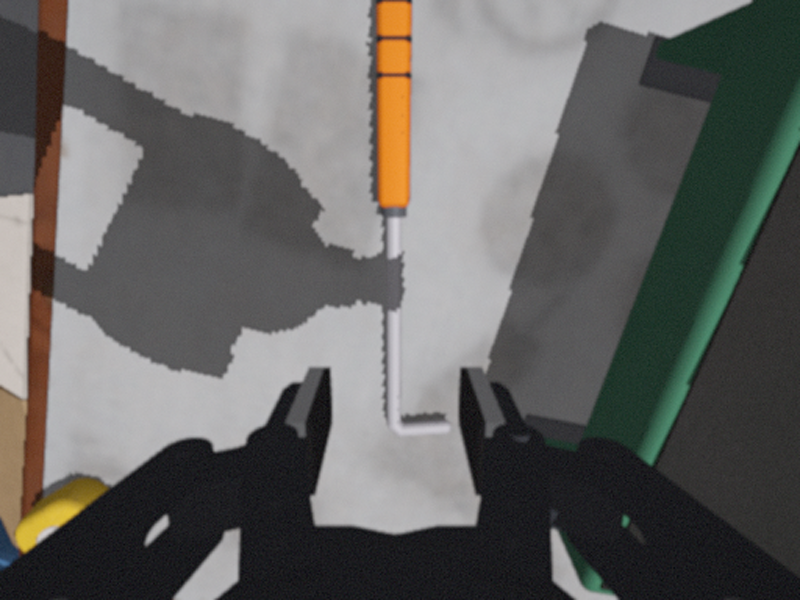

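View pics/s3.png

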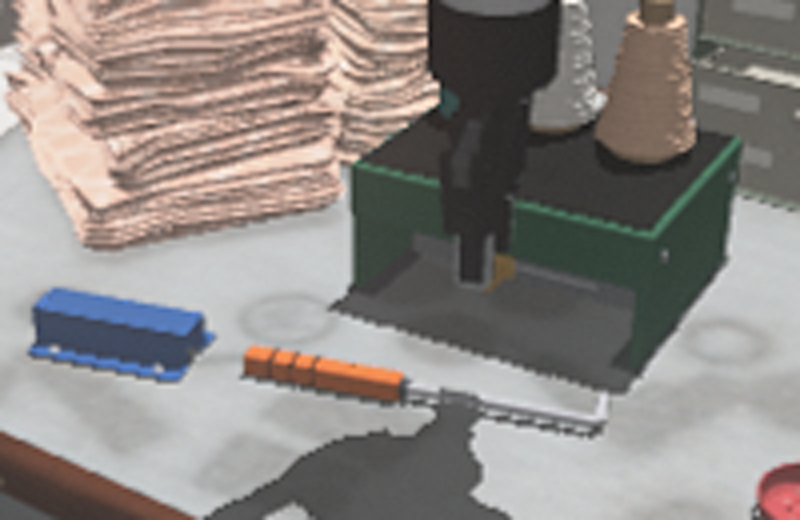

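Run:
```python
from h import *
from fit import W
np.set_printoptions(precision=4,suppress=True)
c=cam("wrist"); s=800/512
f=lambda u:(np.array(u)+.5)/s-.5
b=back(c,f((396,428)),.008); e=back(c,f((395,208)),.008); print("bend",b,"front end",e,np.degrees(np.arctan2(*(b-e)[[1,0]])), np.linalg.norm(b-e))
t=back(c,f((450,427)),.008); print("tip",t,np.degrees(np.arctan2(*(t-b)[[1,0]])))
r=np.array([.7021,.0017,.0461])
img=cv2.resize(c[0]["frame"][:,:,::-1],(800,600),interpolation=cv2.INTER_CUBIC)
for u,v in [((-95,115,105),(-95,-115,105)),((-95,115,0),(-95,-115,0)),((-95,-115,0),(-95,-115,105)),((-95,105,62),(-95,-105,62)),((-95,115,0),(-95,115,105))]:
    q=[tuple(((proj(c,W(r,x))[0]+.5)*s-.5).round().astype(int).tolist()) for x in(u,v)]; print(q)
    cv2.line(img,*q,(0,255,255),1)
cv2.imwrite("pics/w3o.png",img)
```

```text
bend [ 0.5338 -0.1195  0.008 ] front end [0.5005 0.0032 0.008 ] -74.8291283979643 0.12717178071007904
tip [ 0.5642 -0.1106  0.008 ] 16.216479471295433
[(885, -69), (588, 603)]
[(661, 36), (521, 447)]
[(521, 447), (588, 603)]
[(747, 22), (560, 506)]
[(661, 36), (885, -69)]
```

View pics/w3o.png

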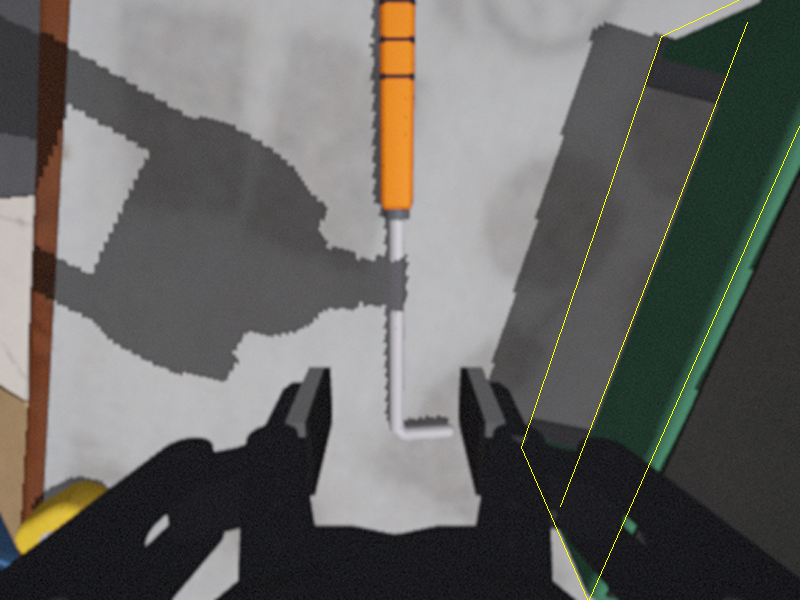

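```bash
python3 -m inch '[[[0,-1.2,4,0,0,0,0],[0,-2.36,8.05,-2,0,0,0],[0,-2.36,8.05,-5,0,0,0],[0,-2.36,8.05,-8,0,0,0],[0,-2.36,8.05,-10,0,0,0],[0,-2.36,8.05,-10.3,0,0,0],[-0.5,-2.36,8.05,-10.3,0,0,0],[-1,-2.36,8.05,-10.3,0,0,0],[-1,-2.36,8.05,-10.3,0,0,0],[-1,-2.36,8.05,-10.3,0,0,0],[-1,-2.36,8.05,-10.3,0,0,0]]]' 70
python3 - <<'E'
from h import *
c=cam("wrist"); cv2.imwrite("pics/w4.png",cv2.resize(c[0]["frame"][:,:,::-1],(800,600),interpolation=cv2.INTER_CUBIC))
E
```

```text
time_s: 8.02
position: [0.4924, 0.0336, 0.0031]
tool_rot: [[0.966, 0.001, -0.257], [0.257, -0.0, 0.966], [0.001, -1.0, -0.001]]
ft_force: [-1.3, 0.4, 7.1]
grip_width: 0.0142
```

View pics/w4.png

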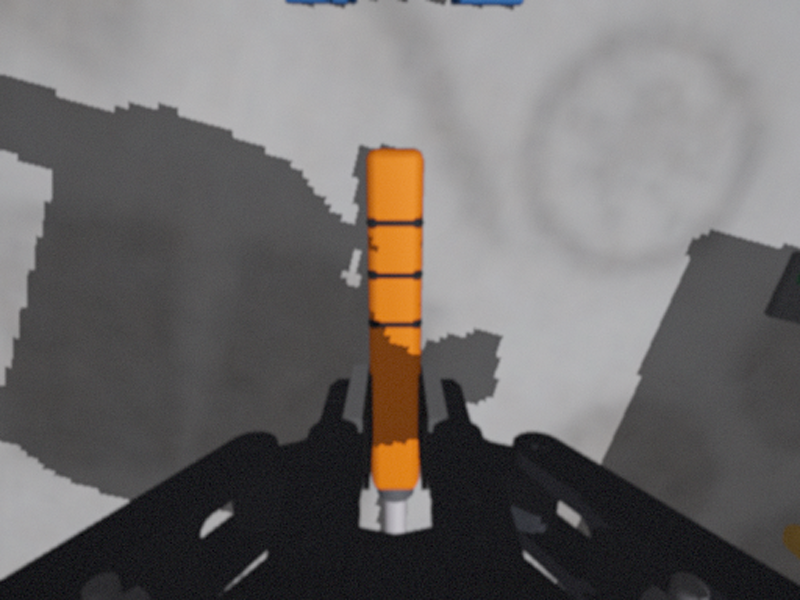

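```bash
python3 -m inch '[[[-1,0,0,0.6,0,0,0],[-1,-2,0,1.5,0,0,0],[-1,-5,0,2.2,0,0,0],[-1,-8.8,0,2.2,0,0,5],[-1,-8.8,0,2.2,0,0,14],[-1,-8.8,0,2.2,0,0,23],[-1,-8.8,0,2.2,0,0,32],[-1,-8.8,0,2.2,0,0,41],[-1,-8.8,0,2.2,0,0,50],[-1,-8.8,0,2.2,0,0,59],[-1,-8.8,-2,2.2,0,0,68],[-1,-8.8,-4.5,2.2,0,0,74],[-1,-8.8,-7,2.2,0,0,77.7],[-1,-8.8,-7.8,2.2,0,0,77.7],[-1,-8.8,-7.8,2.2,0,0,77.7],[-1,-8.8,-7.8,2.2,0,0,77.7]]]'
python3 - <<'E'
from h import *
c=cam("wrist"); cv2.imwrite("pics/w5.png",cv2.resize(c[0]["frame"][:,:,::-1],(800,600),interpolation=cv2.INTER_CUBIC))
c=cam("scene"); crop(c,215,130,345,240,6,"s5.png")
c=cam("side"); crop(c,210,160,350,250,5.7,"d5.png")
E
```

```text
time_s: 10.07
position: [0.4038, -0.0437, 0.0243]
tool_rot: [[-0.045, -0.0, -0.999], [0.999, 0.0, -0.045], [0.0, -1.0, 0.0]]
ft_force: [-0.3, 0.6, -0.8]
grip_width: 0.0139
```

View pics/s5.png

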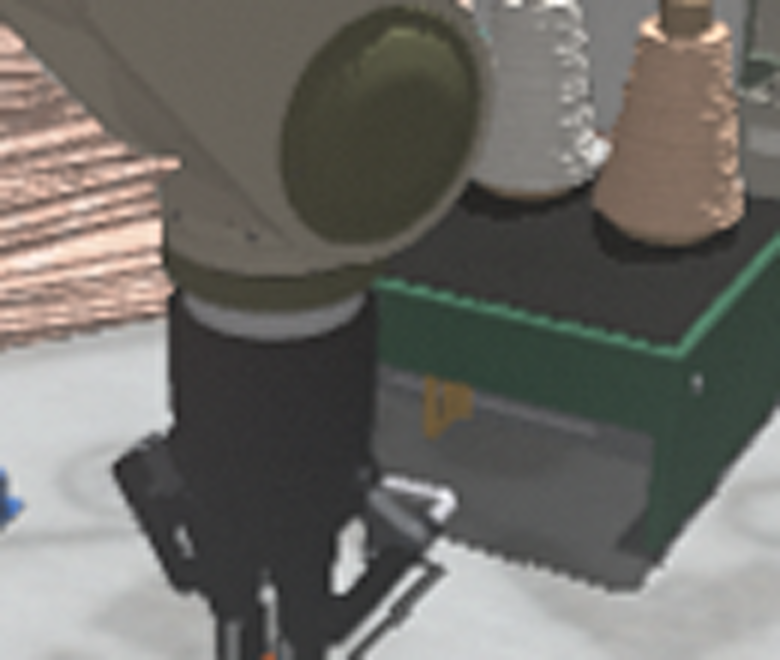

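View pics/d5.png

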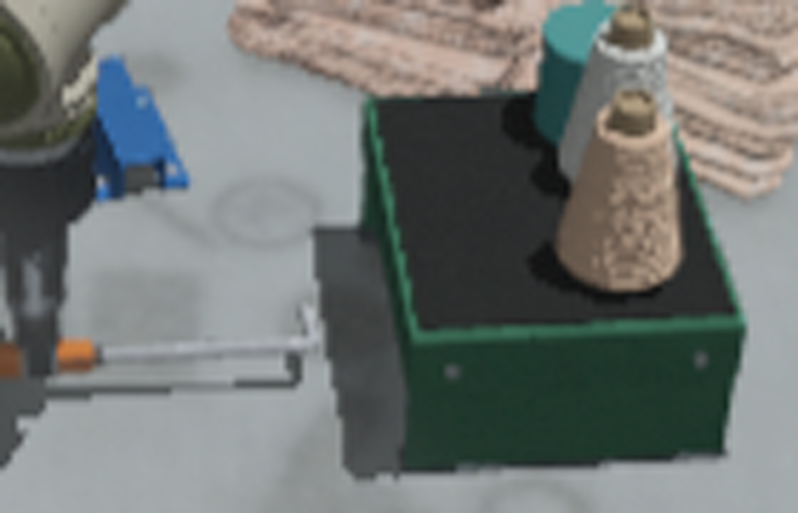

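View pics/w5.png

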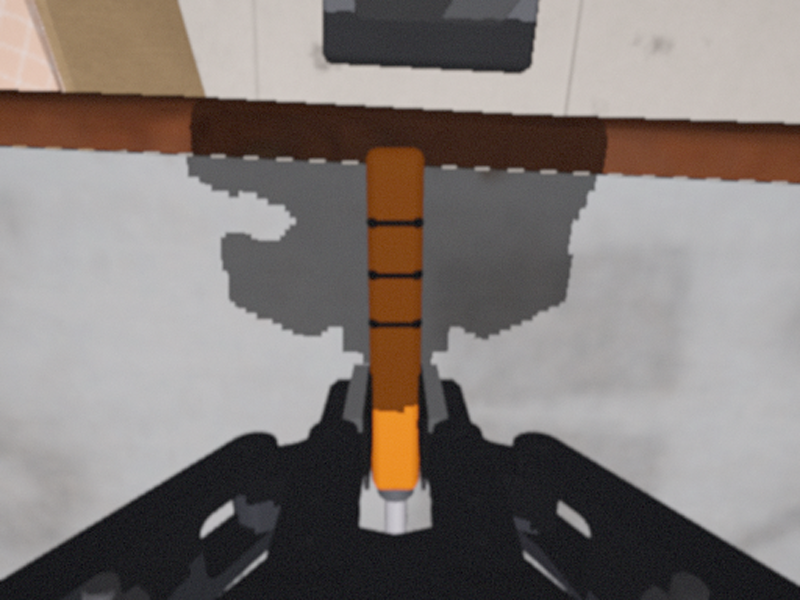

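Run:
```python
from h import *
from fit import W
np.set_printoptions(precision=4,suppress=True)
S=cam("scene");D=cam("side")
px=lambda p,o,s:(np.array(p)+.5)/s-.5+np.array(o)
us=px((448,500),(215,130),6.); ud=px((314,346),(210,160),5.7)
P=lambda c:c[1]@np.c_[c[2],c[3]]
X=cv2.triangulatePoints(P(S),P(D),us,ud)[:,0];X=X[:3]/X[3];print(X, proj(S,X)[0]-us,proj(D,X)[0]-ud)
r=np.array([.7021,.0017]);a=.0461;d=X[:2]-r;print("riser",np.cos(a)*d[0]+np.sin(a)*d[1],-np.sin(a)*d[0]+np.cos(a)*d[1])
o=env.observe();print(o["position"],o["ft_force"])
```

```text
[ 0.5666 -0.0334  0.0259] [0.2152 0.4229] [ 0.0368 -0.2372]
riser -0.1369333582693505 -0.02881888340118234
[ 0.404  -0.0442  0.0243] [-0.3754  0.2902 -1.4748]
```

```bash
python3 -m inch '[[[-1,0.05,-1,0,0,0,0],[-1,2.05,-0.91,0,0,0,0],[-1,4.05,-0.82,0,0,0,0],[-1,6.05,-0.72,0,0,0,0],[-1,7.5,-0.66,0,0,0,0],[-1,8.2,-0.62,0,0,0,0],[-1,8.7,-0.6,0,0,0,0],[-1,9.1,-0.59,0,0,0,0],[-1,9.44,-0.57,0,0,0,0],[-1,9.44,-0.57,0,0,0,0]]]'
python3 - <<'E'
from h import *
c=cam("scene"); crop(c,215,130,345,240,6,"s6.png")
E
```

```text
time_s: 11.68
position: [0.4984, -0.0501, 0.0243]
tool_rot: [[-0.045, 0.0, -0.999], [0.999, -0.0, -0.045], [-0.0, -1.0, 0.0]]
ft_force: [-0.6, 0.2, -1.3]
grip_width: 0.0138
```

View pics/s6.png

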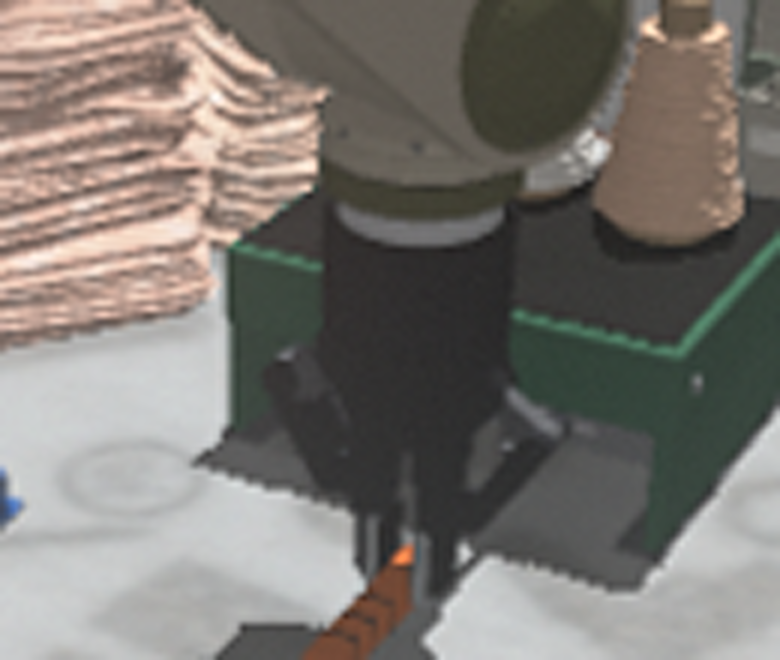

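```bash
python3 -m inch '[[[-1,-0.03,0.6,0,0,0,0],[-1,-0.05,1.2,0,0,0,0],[-1,-0.07,1.6,0,0,0,0],[-1,-0.09,2.0,0,0,0,0],[-1,-0.1,2.3,0,0,0,0],[-1,-0.12,2.6,0,0,0,0],[-1,-0.12,2.6,0,0,0,0]]]'
```

```text
time_s: 12.6
position: [0.4971, -0.0239, 0.0243]
tool_rot: [[-0.046, -0.0, -0.999], [0.999, -0.0, -0.046], [-0.0, -1.0, 0.0]]
ft_force: [-0.0, -0.4, -1.4]
grip_width: 0.0139
```

```bash
python3 -m inch '[[[-1,-0.02,0.4,0,0,0,0],[-1,-0.04,0.8,0,0,0,0],[-1,-0.05,1.0,0,0,0,0],[-1,-0.06,1.2,0,0,0,0],[-1,-0.06,1.2,0,0,0,0]]]'
python3 -m inch '[[[-1,-0.01,0.15,0,0,0,0],[-1,-0.01,0.3,0,0,0,0],[-1,-0.02,0.45,0,0,0,0],[-1,-0.02,0.45,0,0,0,0]]]'
```

```text
time_s: 13.22
position: [0.4966, -0.012, 0.0243]
tool_rot: [[-0.045, -0.0, -0.999], [0.999, -0.0, -0.045], [-0.0, -1.0, 0.0]]
ft_force: [0.6, -0.0, -2.2]
grip_width: 0.0139
time_s: 13.72
position: [0.4964, -0.0075, 0.0243]
tool_rot: [[-0.045, -0.0, -0.999], [0.999, -0.0, -0.045], [-0.0, -1.0, 0.0]]
ft_force: [0.1, 0.2, -0.9]
grip_width: 0.0139
```

```bash
python3 -m inch '[[[-1,-0.01,0.12,0,0,0,0],[-1,-0.01,0.24,0,0,0,0],[-1,-0.02,0.36,0,0,0,0],[-1,-0.02,0.36,0,0,0,0]]]'
python3 -m inch '[[[-1,-0.01,0.1,0,0,0,0],[-1,-0.01,0.2,0,0,0,0],[-1,-0.01,0.2,0,0,0,0]]]'
```

```text
time_s: 14.22
position: [0.4961, -0.0039, 0.0243]
tool_rot: [[-0.045, -0.0, -0.999], [0.999, 0.0, -0.045], [0.0, -1.0, 0.0]]
ft_force: [-0.6, -0.4, -1.9]
grip_width: 0.014
time_s: 14.6
position: [0.4961, -0.0019, 0.0243]
tool_rot: [[-0.045, -0.0, -0.999], [0.999, 0.0, -0.045], [0.0, -1.0, 0.0]]
ft_force: [0.4, -0.9, -1.7]
grip_width: 0.0142
```

```bash
python3 -m inch '[[[-1,0,0.1,0,0,0,0],[-1,-0.01,0.2,0,0,0,0],[-1,-0.01,0.2,0,0,0,0]]]'
python3 -m inch '[[[-1,0,0.1,0,0,0,0],[-1,-0.01,0.2,0,0,0,0],[-1,-0.01,0.2,0,0,0,0]]]'
python3 -c "
from rig import env
o=env.observe();print(o['ft_force'],o['wrist_torque'])"
```

```text
time_s: 14.98
position: [0.496, 0.0001, 0.0243]
tool_rot: [[-0.045, -0.0, -0.999], [0.999, -0.0, -0.045], [-0.0, -1.0, 0.0]]
ft_force: [0.0, -0.3, -1.7]
grip_width: 0.0145
time_s: 15.35
position: [0.4958, 0.0021, 0.0243]
tool_rot: [[-0.045, -0.0, -0.999], [0.999, 0.0, -0.045], [0.0, -1.0, 0.0]]
ft_force: [0.2, 0.2, -0.6]
grip_width: 0.0141
[ 0.2102637   0.16742533 -0.59736273] [-0.01859124  0.04022797  0.0124694 ]
```

```bash
python3 -m inch '[[[-1,0,0.1,0,0,0,0],[-1,-0.01,0.2,0,0,0,0],[-1,-0.01,0.2,0,0,0,0]]]'
python3 -m inch '[[[-1,0,0.1,0,0,0,0],[-1,-0.01,0.2,0,0,0,0],[-1,-0.01,0.2,0,0,0,0]]]'
python3 - <<'E'
from h import *
o=env.observe();print(o['ft_force'],o['wrist_torque'])
c=cam("scene"); crop(c,215,130,345,240,6,"s7.png")
E
```

```text
time_s: 15.72
position: [0.4958, 0.004, 0.0243]
tool_rot: [[-0.045, 0.0, -0.999], [0.999, -0.0, -0.045], [-0.0, -1.0, -0.0]]
ft_force: [-0.3, -0.8, -2.0]
grip_width: 0.0141
time_s: 16.1
position: [0.4957, 0.0059, 0.0243]
tool_rot: [[-0.045, 0.0, -0.999], [0.999, -0.0, -0.045], [-0.0, -1.0, -0.0]]
ft_force: [-0.2, -3.9, -1.8]
grip_width: 0.0139
[-0.23979223 -3.9010257  -1.80630311] [-0.64631066 -0.01826895 -0.59555755]
```

View pics/s7.png

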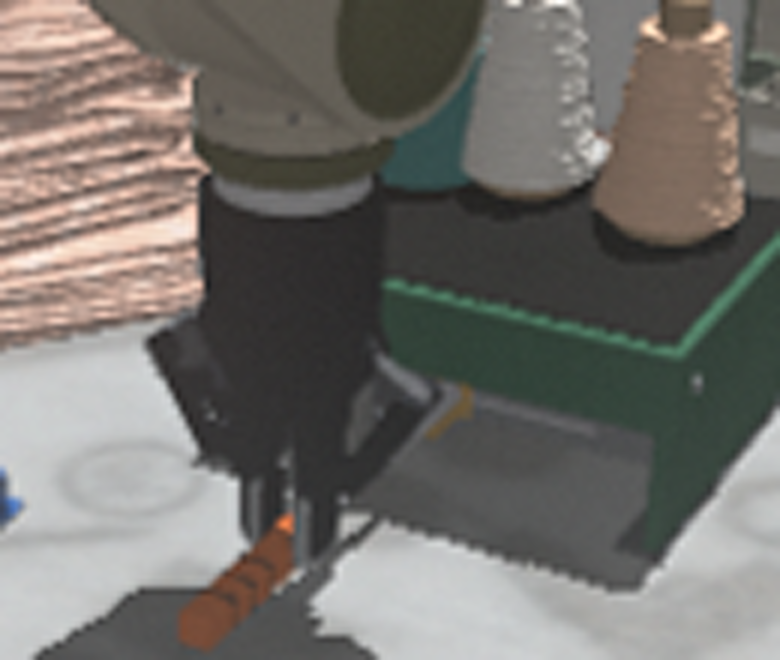

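```bash
python3 -m inch '[[[-1,0.01,-0.25,0,0,0,0],[-1,0.02,-0.5,0,0,0,0],[-1,-0.28,-0.52,0,0,0,0],[-1,-0.58,-0.53,0,0,0,0],[-1,-0.88,-0.54,0,0,0,0],[-1,-1.18,-0.56,0,0,0,0],[-1,-1.48,-0.57,0,0,0,0],[-1,-1.48,-0.57,0,0,0,0]]]'
```

```text
time_s: 17.15
position: [0.4806, 0.0004, 0.0243]
tool_rot: [[-0.045, -0.0, -0.999], [0.999, 0.0, -0.045], [0.0, -1.0, 0.0]]
ft_force: [1.7, 0.5, -1.5]
grip_width: 0.0142
```

```bash
python3 -m inch '[[[-1,-0.4,-0.02,0,0,0,0],[-1,-0.8,-0.04,0,0,0,0],[-1,-1.2,-0.06,0,0,0,0],[-1,-1.6,-0.07,0,0,0,0],[-1,-2.0,-0.09,0,0,0,0],[-1,-2.4,-0.11,0,0,0,0],[-1,-2.8,-0.13,0,0,0,0],[-1,-3.2,-0.15,0,0,0,0],[-1,-3.6,-0.17,0,0,0,0],[-1,-4.0,-0.18,0,0,0,0]]]'
python3 - <<'E'
from h import *
c=cam("scene"); crop(c,215,130,345,240,6,"s8.png")
E
```

```text
time_s: 18.4
position: [0.4406, -0.0015, 0.0243]
tool_rot: [[-0.045, 0.0, -0.999], [0.999, -0.0, -0.045], [-0.0, -1.0, -0.0]]
ft_force: [1.9, 0.9, -1.8]
grip_width: 0.014
```

View pics/s8.png

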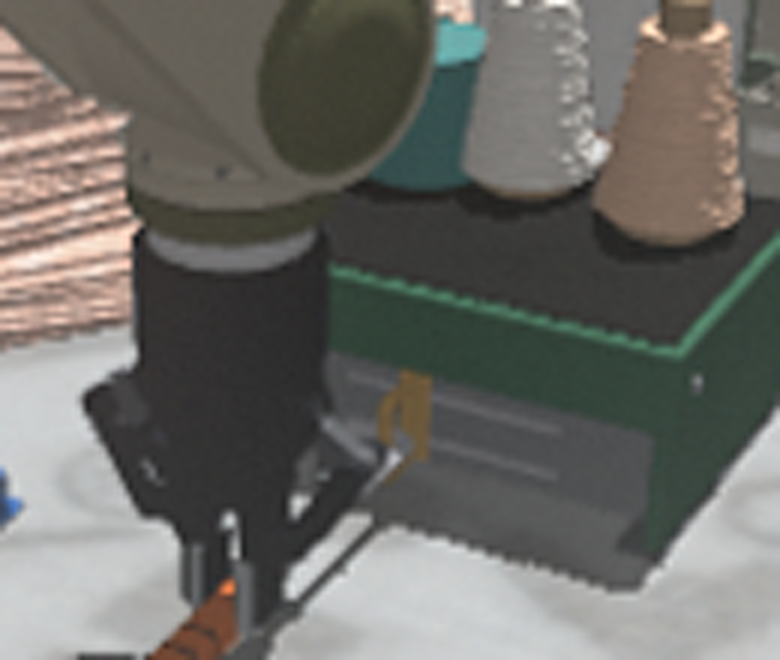

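```bash
python3 -m inch '[[[-1,-0.3,-0.01,0,0,0,0],[-1,-0.6,-0.03,0,0,0,0],[-1,-0.9,-0.04,0,0,0,0],[-1,-1.1,-0.05,0,0,0,0],[-1,-1.1,-0.05,0,0,0,0]]]'
python3 -m inch '[[[-1,-0.1,0,0,0,0,0],[-1,-0.2,-0.01,0,0,0,0],[-1,-0.3,-0.01,0,0,0,0],[-1,-0.3,-0.01,0,0,0,0]]]'
python3 -m inch '[[[-1,-0.1,0,0,0,0,0],[-1,-0.2,-0.01,0,0,0,0],[-1,-0.2,-0.01,0,0,0,0]]]'
```

```text
time_s: 19.08
position: [0.4295, -0.0019, 0.0243]
tool_rot: [[-0.045, -0.001, -0.999], [0.999, 0.0, -0.045], [0.0, -1.0, 0.001]]
ft_force: [0.9, 0.7, -0.5]
grip_width: 0.0142
time_s: 19.58
position: [0.4267, -0.0021, 0.0243]
tool_rot: [[-0.045, -0.0, -0.999], [0.999, 0.0, -0.045], [0.0, -1.0, 0.0]]
ft_force: [2.9, -0.3, -3.0]
grip_width: 0.0137
time_s: 19.95
position: [0.4247, -0.0022, 0.0243]
tool_rot: [[-0.045, -0.0, -0.999], [0.999, 0.0, -0.045], [0.0, -1.0, 0.0]]
ft_force: [2.8, -0.7, -1.4]
grip_width: 0.0142
```

```bash
python3 -m inch '[[[-1,-0.1,0,0,0,0,0],[-1,-0.2,-0.01,0,0,0,0],[-1,-0.2,-0.01,0,0,0,0]]]'
python3 -m inch '[[[-1,-0.05,0,0,0,0,0],[-1,-0.1,0,0,0,0,0],[-1,-0.1,0,0,0,0,0]]]'
```

```text
time_s: 20.32
position: [0.4227, -0.0022, 0.0243]
tool_rot: [[-0.045, -0.0, -0.999], [0.999, 0.0, -0.045], [0.0, -1.0, 0.0]]
ft_force: [2.4, 0.3, -0.8]
grip_width: 0.014
time_s: 20.7
position: [0.4218, -0.0023, 0.0243]
tool_rot: [[-0.045, -0.0, -0.999], [0.999, -0.0, -0.045], [-0.0, -1.0, 0.0]]
ft_force: [2.6, 0.0, -1.1]
grip_width: 0.0141
```

```bash
python3 -m inch '[[[-1,-0.05,0,0,0,0,0],[-1,-0.1,0,0,0,0,0],[-1,-0.1,0,0,0,0,0]]]'
python3 -m inch '[[[-1,-0.05,0,0,0,0,0],[-1,-0.1,0,0,0,0,0],[-1,-0.1,0,0,0,0,0]]]'
python3 -m inch '[[[-1,-0.05,0,0,0,0,0],[-1,-0.1,0,0,0,0,0],[-1,-0.1,0,0,0,0,0]]]'
```

```text
time_s: 21.08
position: [0.4208, -0.0023, 0.0243]
tool_rot: [[-0.045, -0.0, -0.999], [0.999, -0.0, -0.045], [0.0, -1.0, 0.0]]
ft_force: [3.4, 0.9, -1.2]
grip_width: 0.0142
time_s: 21.45
position: [0.4202, -0.0023, 0.0244]
tool_rot: [[-0.045, 0.001, -0.999], [0.999, -0.0, -0.045], [-0.0, -1.0, -0.001]]
ft_force: [4.7, 0.3, -1.2]
grip_width: 0.0141
time_s: 21.82
position: [0.4201, -0.0025, 0.0246]
tool_rot: [[-0.045, 0.003, -0.999], [0.999, -0.001, -0.045], [-0.001, -1.0, -0.003]]
ft_force: [7.7, 1.3, -2.1]
grip_width: 0.0142
```

```bash
python3 -m inch '[[[-1,0.4,0.02,0,0,0,0],[-1,0.9,0.04,0,0,0,0],[-1,0.9,0.04,0,0,0,0],[-1,0.94,-0.8,0,0,0,0],[-1,0.99,-1.8,0,0,0,0],[-1,1.03,-2.8,0,0,0,0],[-1,1.08,-3.8,0,0,0,0],[-1,1.13,-4.8,0,0,0,0],[-1,1.13,-4.8,0,0,0,0]]]'
python3 - <<'E'
from h import *
S=cam("scene");D=cam("side");s=512/800
crop(S,215,130,345,240,6,"s9.png")
print("tape",back(S,(520*s,460*s),.0135),back(D,(315*s,423*s),.0135));print("edge",back(S,(262*s,390*s),0),back(S,(470*s,490*s),0),"dish",back(S,(579*s,402*s),.008))
E
```

```text
time_s: 22.95
position: [0.4303, -0.051, 0.0243]
tool_rot: [[-0.044, 0.0, -0.999], [0.999, -0.0, -0.044], [-0.0, -1.0, -0.0]]
ft_force: [0.6, 0.4, -2.4]
grip_width: 0.0139
tape [ 0.35931374 -0.24382411  0.0135    ] [ 0.36445846 -0.24216525  0.0135    ]
edge [0.29528839 0.15266826 0.        ] [ 0.29147492 -0.20816484  0.        ] dish [ 0.52389223 -0.26847657  0.008     ]
```

View pics/s9.png

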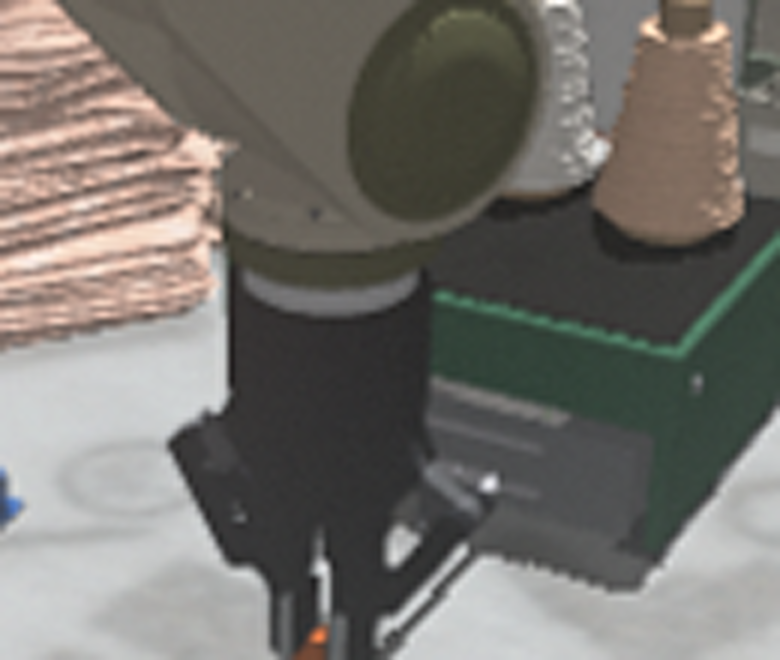

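```bash
python3 -m inch '[[[-1,-1.5,-0.07,0,0,0,0],[-1,-3.5,-0.16,0,0,0,0],[-1,-4.5,-0.2,0,0,-5],[-1,-4.5,0,0,0,0,-14],[-1,-4.5,0.5,0,0,0,-23],[-1,-4.5,1.5,0,0,0,-32],[-1,-4.5,2.5,0,0,0,-41],[-1,-4.5,3.5,0,0,0,-47],[-1,-4.5,4.1,0,0,0,-47.6],[-1,-4.5,4.1,-1,0,0,-47.6],[-1,-4.5,4.1,-1.6,0,0,-47.6],[-1,-4.5,4.1,-1.9,0,0,-47.6],[-1,-4.5,4.1,-2.05,0,0,-47.6],[-1,-4.5,4.1,-2.05,0,0,-47.6]]]'
```

```text
$[0][2]: bad value
```

```bash
python3 -m inch '[[[-1,-1.5,-0.07,0,0,0,0],[-1,-3.5,-0.16,0,0,0,0],[-1,-4.5,-0.2,0,0,0,-5],[-1,-4.5,0,0,0,0,-14],[-1,-4.5,0.5,0,0,0,-23],[-1,-4.5,1.5,0,0,0,-32],[-1,-4.5,2.5,0,0,0,-41],[-1,-4.5,3.5,0,0,0,-47],[-1,-4.5,4.1,0,0,0,-47.6],[-1,-4.5,4.1,-1,0,0,-47.6],[-1,-4.5,4.1,-1.6,0,0,-47.6],[-1,-4.5,4.1,-1.9,0,0,-47.6],[-1,-4.5,4.1,-2.05,0,0,-47.6],[-1,-4.5,4.1,-2.05,0,0,-47.6]]]'
```

```text
time_s: 24.8
position: [0.3852, -0.0093, 0.0038]
tool_rot: [[0.707, -0.0, -0.707], [0.707, 0.0, 0.707], [-0.0, -1.0, 0.0]]
ft_force: [-1.0, -0.3, -0.9]
grip_width: 0.014
```

```bash
python3 -m inch '[[[-1,0,0,-0.07,0,0,0],[-0.5,0,0,-0.07,0,0,0],[0,0,0,-0.07,0,0,0],[0,0,0,-0.07,0,0,0],[0,0,0,-0.07,0,0,0],[0,0,0,3,0,0,0],[0,0,0,8,0,0,0],[0,0,0,13,0,0,0],[0,-3,5,18,0,0,0],[0,-6,15,20,0,0,0],[0,-6,20,20,0,0,0],[0,-6,20,20,0,0,0],[0,-6,20,20,0,0,0],[0,-6,20,20,0,0,0]]]'
python3 - <<'E'
from h import *
S=cam("scene");D=cam("side")
crop(S,165,110,395,300,3.4,"s10.png"); crop(D,190,120,350,300,3.3,"d10.png")
E
```

```text
time_s: 26.55
position: [0.325, 0.1903, 0.2036]
tool_rot: [[0.707, -0.0, -0.707], [0.707, -0.0, 0.707], [-0.001, -1.0, 0.0]]
ft_force: [-0.8, -0.4, 0.3]
grip_width: 0.0425
```

View pics/s10.png

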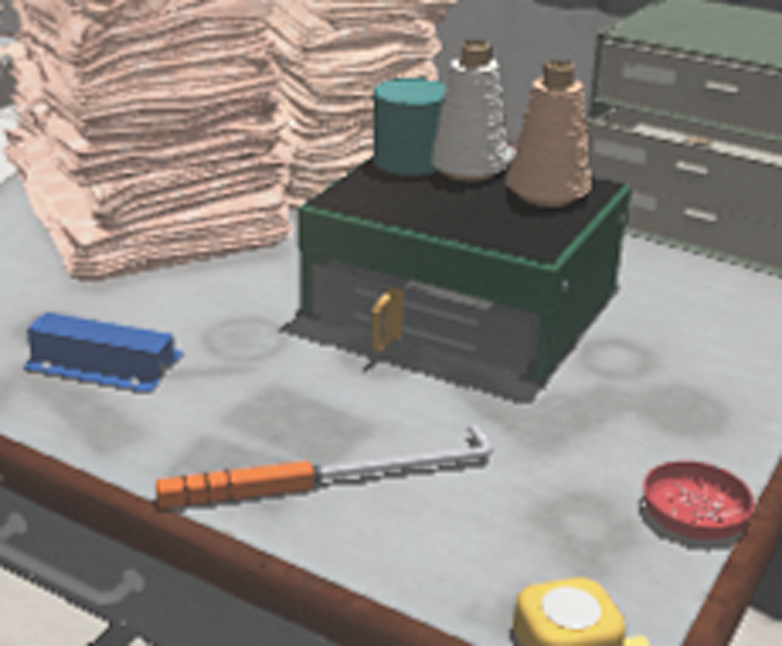

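View pics/d10.png

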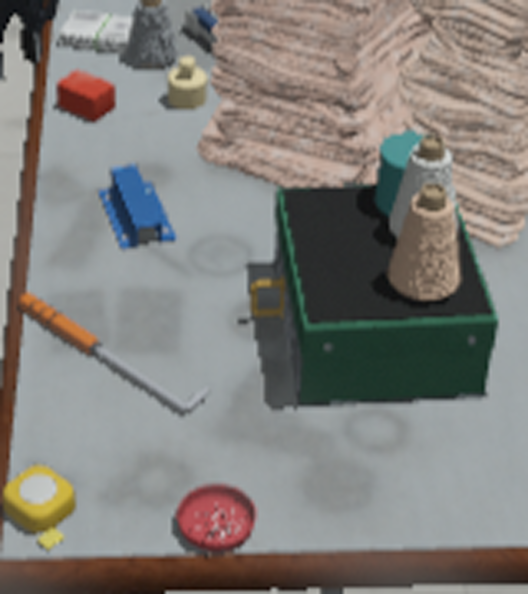

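Run:
```python
from h import *
S=cam("scene");D=cam("side")
crop(S,205,230,315,265,7,"s11.png"); crop(D,190,200,260,250,10,"d11.png")
```

```text
(no output)
```

View pics/s11.png

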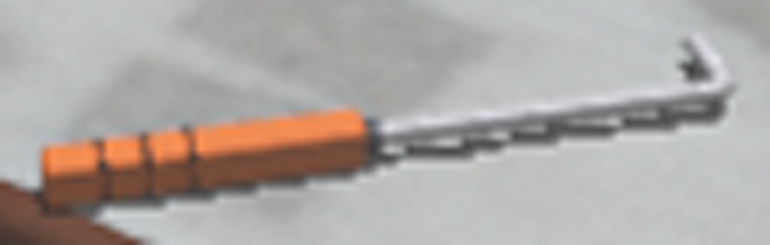

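View pics/d11.png

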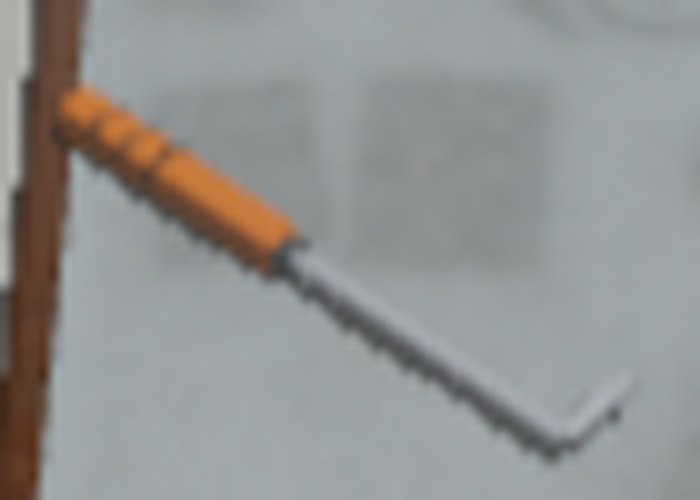

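Run:
```python
from h import *
np.set_printoptions(precision=4,suppress=True)
S=cam("scene");D=cam("side")
px=lambda p,o,s:(np.array(p)+.5)/s-.5+np.array(o)
P=lambda c:c[1]@np.c_[c[2],c[3]]
for n,a,b in (("bend",(725,90),(560,440)),("shaft root",(378,133),(290,255)),("rear top left corner",(42,150),(62,100))):
    us=px(a,(205,230),7.);ud=px(b,(190,200),10.)
    X=cv2.triangulatePoints(P(S),P(D),us,ud)[:,0];X=X[:3]/X[3];print(n,X,(proj(S,X)[0]-us),(proj(D,X)[0]-ud))
print("rim",back(S,px((0,180),(205,230),7.),0),back(S,px((140,242),(205,230),7.),0),back(D,px((75,80),(190,200),10.),0))
x=np.array([.385,-.009]);print(env.observe()["time_s"])
```

```text
bend [ 0.4998 -0.1227  0.0059] [0.0933 0.1895] [ 0.0233 -0.0998]
shaft root [ 0.4101 -0.0352  0.0088] [-0.0802 -0.1611] [-0.0156  0.0795]
rear top left corner [0.3289 0.0428 0.0165] [0.6849 1.3328] [ 0.0928 -0.6236]
rim [0.3275 0.0633 0.    ] [0.3277 0.0039 0.    ] [0.3302 0.0697 0.    ]
26.85
```

Run:
```python
from h import *
from fit import W
S=cam("scene");D=cam("side");r=np.array([.7021,.0017,.0461])
crop(S,255,180,315,225,12,"s12.png");crop(D,255,195,290,225,20,"d12.png")
for t in (.055,.063,.07):
    for y in (17,21): 
        p=W(r,(-57-t*1000,y,10.5)); print(t,y,(proj(S,p)[0]-[255,180]+.5)*12-.5,(proj(D,W(r,(-60.5-t*1000,y,49.5)))[0]-[255,195]+.5)*20-.5)
```

```text
0.055 17 [286.16740934 362.25183293] [303.62039138 223.76553533]
0.055 21 [271.03047503 357.83214263] [301.05148373 208.84807437]
0.063 17 [270.40194032 377.42758892] [257.2929903  226.03784793]
0.063 21 [255.20318587 372.95371598] [254.81740965 211.1103034 ]
0.07 17 [256.45120524 390.85649174] [216.72863018 228.02748915]
0.07 21 [241.19803417 386.33439835] [214.33482348 213.09111266]
```

View pics/s12.png

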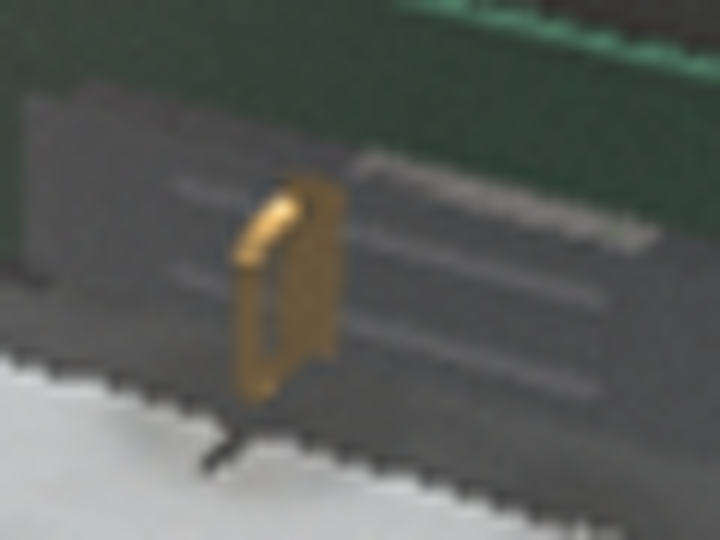

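View pics/d12.png

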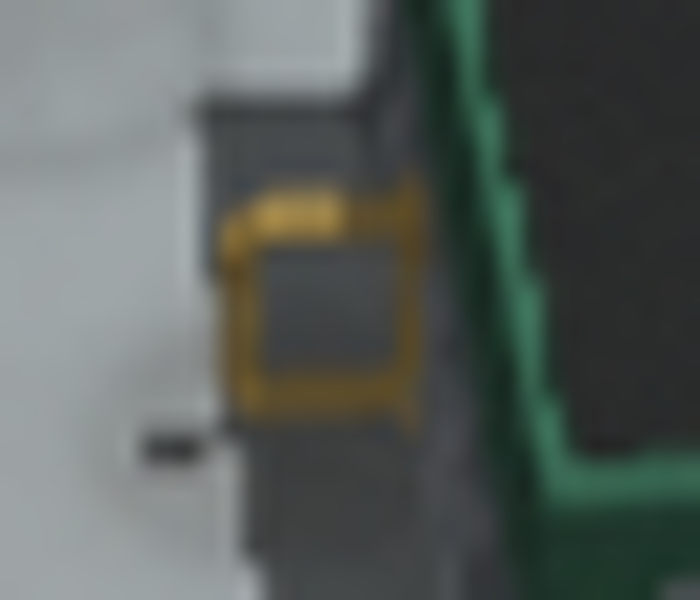

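The scene crop shows the foot of the loop at about (250,397), and the side crop shows its front at about x = 220. Both match the tray at about 0.07 m, fully out. Handing in.

```bash
python3 -c "
from rig import env
env.close_job()"
```

```text
the job is handed in; nothing more can be done
```

I drew the tool out of the sleeve by its shaft, laid it on the table and let go. I then took it again by the handle and felt for the loop: it met the shaft at about 4 N. I pulled the tray until it stopped, where the force rose to about 8 N. Then I unhooked, laid the tool down and handed in at about 27 s.

- **Tray:** both cameras put the loop where it should be with the tray about 70 mm out.
- **Tool:** it lies flat. I measured the bend at 6 mm and the shaft root at 9 mm height. The bend is about 0.24 m from the riser's origin, and the handle is well clear of the sleeve.
- **Handle end:** it lies right at the inner edge of the table's wooden rim, closer than I meant. I measured its top at 16.5 mm, so it does not seem to be propped up.
- **Bystanders:** they look unmoved in the last pictures; I did not measure them.

No check failed. The loop was about 4 mm further to +y than the first picture suggested.

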